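Hang the rinsed jug to dry and start the blower

TASK

Hang the tall narrow white jug by its handle on the bare steel peg (the one with the upturned end) of the drying stand, so that it hangs freely from the peg and stays there. Then start the blower by pushing the black-knobbed switch on the stand fully over, away from the robot. Leave the short wide jug, the box of pipette tips and the reagent bottle where they are.

Things in the scene. Friction and masses are not known exactly. Their poses are not given: they have to be found in the camera images.
- tall_jug: Tall narrow open white plastic jug, 0.1 kg, upright: round body 58 mm wide, 120 mm tall. Origin: centre of underside, z up. On its +y side a D-shaped handle, a strap 14 mm wide (along x), 9 mm thick, out to y = 67 mm; its window, seen through along x, spans y = 29 to 58, z = 35 to 93 mm. Can be gripped across the body along x, near the rim. Released on the peg, it swings and hangs tilted.
- jug_window (a point): Centre of the window (29 x 58 mm) in the tall jug's handle, at jug y = 43.5 mm, z = 64 mm; axes as the jug's. The handle's upper bar is 29 mm above it when the jug is upright.
- peg_post: Square aluminium post (22 mm, 200 mm tall) with one bare steel peg, a 10 mm round bar. Origin: centre of its foot, on the drip tray 20 mm above the table; z up. The peg sticks out level along the post's -x (towards the robot), its axis at z = 180 mm, from x = -11 to -105 mm, then bends up and ends at x = -125, z = 194 mm. It is the left or the right one of two posts 180 mm apart.
- peg_seat (a point): Middle of the peg's level part (post frame x = -60 mm), on its axis; axes as the post's.
- peg_tip (a point): Centre of the peg's rounded upturned end (post frame x = -125 mm, z = 194 mm).
- full_post: The other post; its slanting peg is taken by a white beaker (66 mm in diameter, 85 mm long, fixed), mouth down and tilted, which reaches about 125 mm from the post towards the robot and up to about 220 mm above the post's origin. Origin: centre of the post's foot.
- dryer: The drying stand, fixed: drip tray 20 mm high in front, white blower housing 85 mm high behind the posts, grey switch box 40 mm high with the toggle switch at its +y end. Origin: on the table, 50 mm in front (-x) of the line of the posts; x points away from the robot, parallel to the x axes of the posts.
- switch (a joint): Toggle switch lever, rad: 0 = leaning 0.5 rad towards the robot (the dryer's -x), off; 1.0 = leaning 0.5 rad away (+x), at its stop, on. It stays where it is left; about 1 N at the knob moves it. Its axis is the dryer's y, 62 mm above the table. It may start at up to 0.2.
- switch_tip (a point): Centre of the black ball knob (26 mm in diameter) at the lever's end, 85 mm from the lever's axis; about 137 mm above the table when off or on, 147 mm midway. In travelling from 0 to 1.0 it goes 82 mm along the dryer's +x.
- short_jug: Short wide white jug, 80 mm in diameter, 75 mm tall, with a handle: a bystander. Origin: centre of the underside.
- tip_box: Low clear box with an orange tray of pipette tips, 118 x 80 x 55 mm: a bystander. Origin: centre of the underside.
- reagent_bottle: Glass bottle with blue cap, 70 mm in diameter, 150 mm tall: a bystander. Origin: centre of the underside.
Things that resemble listed ones, but are neither listed nor needed, are in the scene too. Leave any green or pink look-alike of the tall_jug alone.

How it is judged:
By the outcome, as a careful person would: the job done as asked, in the order asked, and still so for the second after the job is handed in, with the robot touching nothing.
It also fails if it takes over 54 s, if anything falls off the work surface, if the arm or the gripper's body presses on something with over 40 N, if the wrist force passes 120 N, or if a joint passes its speed limit or range.

ROBOT

A 6-joint arm with a two-finger parallel gripper is mounted at the origin on the work surface. World frame = base frame: x ahead of the robot, y to its left, z up, the work surface at z = 0. Lengths are in m, angles in degrees, forces in N, time in s.
With the tool pointing down it reaches from about 0.35 to 0.875 m from the base axis. Payload 4.2 kg.
Tool frame: the origin (TCP) lies on the mounting face of the last link; the fingertips stand 182 mm ahead of it and the grasp point (between the pads) lies 164 mm ahead of it (r.tcp_to_grasp is the distance from the TCP to the grasp point, in m); z points along the fingers, y is the line along which they close (so a half turn about z gives the same grasp; the last joint's range is limited). The gripper opens to 87 mm and grips with 3 to 60 N. Pads are 19 mm wide; open, the fingers measure 117 mm over their backs; the gripper's body (75 mm by 190 mm) begins 51 mm behind the grasp point.
Start: joints at [90.046, 22.042, 0.453, 0, -68.411, -14.817], TCP at [0.159, 0.604, 0.405] pointing down, gripper open.
Joint ranges: [-179.83, 179.83], [-69.29, 118.12], [-61.27, 80.66], [-181.25, 117.63], [-171.15, -9.14], [-177.46, 177.46]. Speed limits (degrees/s): [159.86, 159.86, 180, 180, 180, 180].

INTERFACE

Orientations are given as a 3x3 rotation matrix whose columns are the frame's x, y, z axes.
In Python, from station import sense, eyes, r gives the robot as it stands.
- The arm moves only by the tool jog_arm, never from a script. Its argument "increments" is a list of rows, each a list of 4 numbers: the shift along the tool's x, y, z normalised to -1 to 1, where 1 is 0.02 m, then the turn about the tool's z normalised to -1 to 1, where 1 is 0.08 rad. A call has 1 to 10 rows; each row shifts and turns the commanded pose from where the row before left it, along the tool's axes as they then stand; what a row does not reach is not made up. A row lasts 1/10 s, in which the tool goes at most 50 mm and 8.59 degrees, less where a joint would pass 70% of its speed; a pose out of reach is approached as far as the arm can. A call with a number of a shift or a turn outside -1 to 1 is refused whole. A call with a gripper value outside its range is refused whole. "grip" is the finger opening in mm, from 0 to 87, set as the call begins (left out, the last holds). The fingers move at their own pace and stop on an object; the grip force is fixed at half the most. Time passes only in rows, so rows that do not move let the fingers close. It gives the time, the measured TCP pose, the force, the opening and the grip force at its end, in the units of the state.
- sense(): the state, without advancing time (a new reading comes with each control period).
- eyes.capture(name): name is "scene" or "side" or "wrist"; returns the picture (384x512x3 uint8, blue, green, red); there is no depth.
- eyes.get_calibration(name): a dict with "camera_matrix" (3x3 intrinsics, pixels), "k1" (the pictures are not rectified: a ray, as slopes to the right and down, at radius r is drawn at 1 + k1 r^2 times it, then the intrinsics apply), "R" (3x3) and "t" (3): a world point X has camera coordinates R X + t; the wrist camera has in their place "T_tool_cam" (4x4, takes a point from camera to tool coordinates, whose origin is the TCP and whose axes are the flange's). Camera axes: x right, y down, z forward; pixel columns grow to the right and rows downward; lengths in m; the calibration is good to about 2 mm. A picture is of the moment at which its call begins: read the wrist's pose just before it. get_calibration takes no time and is no camera call.
- r.finish_job(): hands the job in; it is judged then, once.
Trained networks look in the newest picture that a camera, given by its name, has taken for a name from the list of things; names that differ only in an ending like _2 or _b are one class to them, and where a whole thing is asked for, a point or a joint stands for the part that bears it (a point fixed in the world has none). Each returns a list of dicts, best first, with "conf" (0 to 1); they miss things now and then, are a little off and sometimes report something else, mostly with a low value. They report only what shows in the picture. A call takes as long as a camera call. They do not tell look-alikes from the thing itself.
- eyes.spot_in(camera, name): "centre" ([x, y, z] in m, in world coordinates, good to about 4 mm: the middle of the surface that is visible of it).
- eyes.outline_of(camera, name): "mask" (384x512 bool, what is visible of it).
The state is a dict: "time_s": time; "joints": joint angles; "joint_velocities": joint speeds; "effort": joint torques, N m; "tcp_pos": TCP position; "ee_rot": TCP orientation; "wrist_force": force on the tool from outside, world axes, zero at the start; "moment": the same for the moment, N m; "gripper_width": opening from 0.0 (shut) to 1.0 (fully open); "gripper_force": force on a finger pad.
Only numpy, scipy, OpenCV 4.12 (cv2) and the standard library are available. Lean on these libraries where they do the work, as an engineer would, in place of code of your own. Each camera call takes 0.05 s, during which the arm holds its last target. There are 200 camera calls.

## Working session

There is one attempt and no reset: what is moved stays moved. The work goes in short steps, Python scripts to look and compute and a tool call to move; the robot and the scene stay as the last step left them, time stands still between calls to the robot, and variables do not carry over. Pictures are saved under pics/ and viewed, at most 10 in all, crops included, and the job is handed in when it is done.

Besides the shell and the picture viewer there is one more tool, called after "Call:" as a command line: name --pt "numbers of a row" for each row, then --argument value for the rest. jog_arm: Moves the arm, as the interface text tells. Its arguments: {"type":"object","properties":{"increments":{"type":"array"},"grip":{"type":"number"}},"required":["increments"]}

```bash
mkdir -p pics; ls; python3 - <<'E'
from station import sense, eyes, r
import cv2, numpy as np
s=sense(); print(s['time_s'],s['tcp_pos'],np.round(s['ee_rot'],3).tolist(),r.tcp_to_grasp,s['gripper_width'])
ims=[]
for c in ['scene','side']:
    im=eyes.capture(c); cv2.imwrite(f'pics/{c}0.png',cv2.resize(im,(800,600),interpolation=cv2.INTER_CUBIC))
    for n in ['tall_jug','jug_window','peg_post','peg_seat','peg_tip','full_post','dryer','switch_tip','short_jug','tip_box','reagent_bottle']:
        print(c,n,[(np.round(d['centre'],3).tolist(),round(d['conf'],2)) for d in eyes.spot_in(c,n)])
for c in ['scene','side','wrist']:
    print(c,{k:np.round(v,3).tolist() for k,v in eyes.get_calibration(c).items()})
print(sense()['time_s'])
E
```

```text
pics
0.0 [0.15927639 0.60414991 0.40363021] [[0.967, -0.255, -0.0], [-0.255, -0.967, -0.002], [0.0, 0.002, -1.0]] 0.1635 0.9991792583758196
scene tall_jug [([0.414, -0.332, 0.078], 0.8), ([0.466, -0.214, 0.073], 0.63), ([0.316, -0.208, 0.095], 0.62)]
scene jug_window [([0.317, -0.208, 0.093], 0.84), ([0.468, -0.214, 0.08], 0.83), ([0.413, -0.33, 0.074], 0.7)]
scene peg_post [([0.758, -0.076, 0.182], 0.93)]
scene peg_seat [([0.76, -0.079, 0.176], 0.62)]
scene peg_tip [([0.762, -0.077, 0.176], 0.88)]
scene full_post [([0.686, 0.084, 0.195], 0.68)]
scene dryer [([0.784, 0.061, 0.083], 0.63), ([0.467, -0.214, 0.075], 0.16)]
scene switch_tip [([0.631, 0.235, 0.132], 0.62), ([0.759, -0.076, 0.181], 0.27)]
scene short_jug [([0.467, 0.009, 0.045], 0.64)]
scene tip_box [([0.468, 0.006, 0.042], 0.59)]
scene reagent_bottle [([0.592, -0.35, 0.082], 0.77)]
side tall_jug [([0.44, -0.204, 0.088], 0.81), ([0.295, -0.188, 0.081], 0.81), ([0.389, -0.306, 0.078], 0.77), ([0.697, 0.156, 0.038], 0.38)]
side jug_window [([0.302, -0.19, 0.08], 0.81), ([0.387, -0.31, 0.075], 0.79), ([0.441, -0.204, 0.086], 
[... 517 characters left out ...]
le [([0.562, -0.336, 0.076], 0.83)]
scene {'camera_matrix': [[373.536, 0.0, 252.757], [0.0, 373.536, 194.852], [0.0, 0.0, 1.0]], 'k1': -0.016, 'R': [[-0.011, 1.0, -0.008], [0.534, -0.001, -0.845], [-0.845, -0.014, -0.534]], 't': [0.067, -0.164, 1.411]}
side {'camera_matrix': [[385.48, 0.0, 257.193], [0.0, 385.48, 194.978], [0.0, 0.0, 1.0]], 'k1': -0.036, 'R': [[-0.928, -0.371, -0.021], [-0.199, 0.545, -0.814], [0.314, -0.752, -0.58]], 't': [0.473, 0.265, 0.678]}
wrist {'camera_matrix': [[267.789, 0.0, 250.158], [0.0, 267.789, 187.98], [0.0, 0.0, 1.0]], 'k1': -0.036, 'T_tool_cam': [[0.001, -0.97, -0.241, 0.064], [1.0, 0.0, 0.001, 0.0], [-0.001, -0.241, 0.97, 0.021], [0.0, 0.0, 0.0, 1.0]]}
1.2
```

View pics/scene0.png

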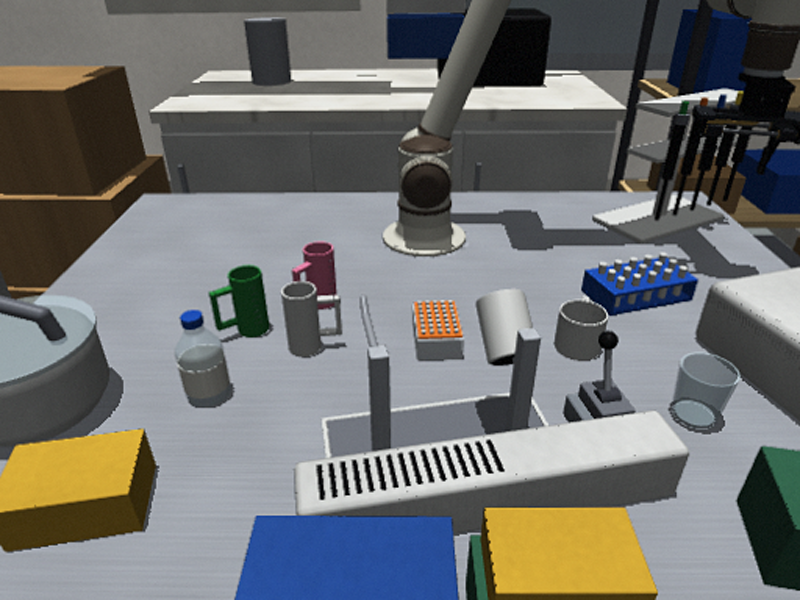

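View pics/side0.png

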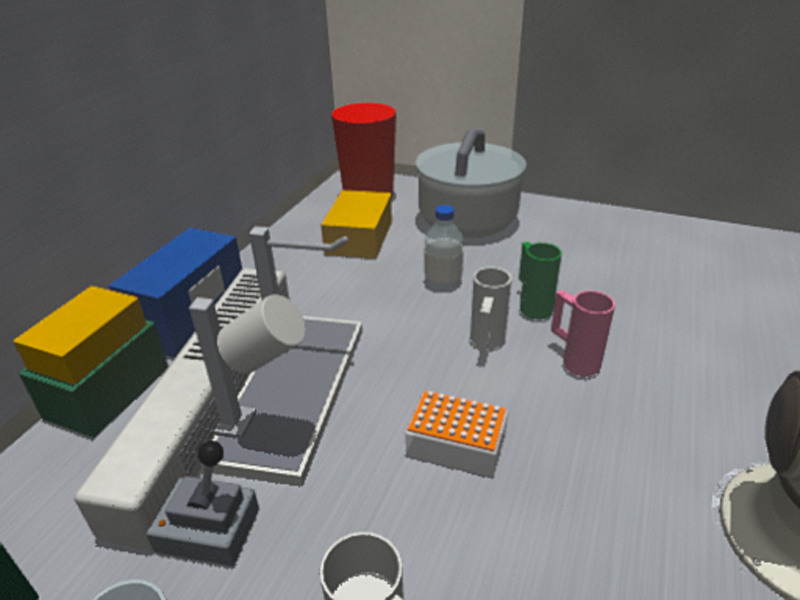

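The scene view faces the robot: white jug at (302,318), handle to the right (world +y), bare peg on the left post (378,350) with its tip at (363,298), knob at (608,340). In the side view the peg tip is at (343,240), the jug rim at (492,277) and the knob at (210,454). Next I'll fit these precisely.

```bash
cat > h.py <<'E'
from station import sense, eyes, r
import cv2, numpy as np
from scipy.optimize import least_squares
def cam(c):
    k=eyes.get_calibration(c); K=np.array(k['camera_matrix']); d=np.array([k['k1'],0,0,0.])
    if 'R' in k: return K,d,np.array(k['R']),np.array(k['t'])
    s=sense(); T=np.eye(4); T[:3,:3]=s['ee_rot']; T[:3,3]=s['tcp_pos']; M=np.linalg.inv(T@np.array(k['T_tool_cam']))
    return K,d,M[:3,:3],M[:3,3]
def proj(C,X):
    K,d,R,t=C; return cv2.projectPoints(np.atleast_2d(X).astype(float),cv2.Rodrigues(R)[0],t,K,d)[0][:,0]
def plane(C,px,z):   # pixel -> world point at height z
    K,d,R,t=C; u=cv2.undistortPoints(np.array([[px]],float),K,d)[0,0]
    v=R.T@np.array([*u,1]); o=-R.T@t; return o+v*(z-o[2])/v[2]
def tri(pairs):      # [(C,px),...] -> point
    f=lambda X:np.concatenate([proj(C,X)[0]-p for C,p in pairs])
    s=least_squares(f,[.6,0,.1]); return s.x,np.abs(s.fun).max()
E
python3 - <<'E'
from h import *
S,D=cam('scene'),cam('side'); k=.64
for n,a,b in [('tip',(363,298),(343,240)),('knob',(608,340),(210,454)),('rim',(299,291),(492,277))]:
    print(n,*tri([(S,np.array(a)*k),(D,np.array(b)*k)]))
for n,C,p,z in [('peg post top S',S,(378,350),.22),('D',D,(261,232),.22),('full top S',S,(527,333),.22),('D',D,(203,305),.22),('rimS',S,(299,291),.12),('rimD',D,(492,277),.12)]:
    print(n,plane(C,np.array(p)*k,z).round(3))
o=[]
for c,box in [('scene',(160,180,140,110)),('side',(140,130,200,150))]:
    im=cv2.imread(f'pics/{c}0.png')
a=eyes.capture('scene'); b=eyes.capture('side')
def crop(im,x,y,w,h,W,H): return cv2.resize(im[y:y+h,x:x+w],(W,H),interpolation=cv2.INTER_CUBIC)
v=np.vstack([np.hstack([crop(a,170,170,100,75,400,300),crop(a,310,195,100,75,400,300)]),np.hstack([crop(b,270,160,75,75,300,300),crop(b,120,130,125,75,500,300)])])
cv2.imwrite('pics/c1.png',v)
for c in ['scene','side']:
    for m in eyes.outline_of(c,'tall_jug'): 
        y,x=np.nonzero(m['mask']); print(c,m['conf'],x.min(),x.max(),y.min(),y.max(),len(x))
E
```

```text
tip [ 0.63113605 -0.09983168  0.21430164] 0.2725561638137606
knob [0.62435223 0.23517237 0.14207601] 0.07060203791297681
rim [ 0.44836332 -0.22216359  0.11768865] 0.5409440421590261
peg post top S [ 0.751 -0.076  0.22 ]
D [ 0.745 -0.072  0.22 ]
full top S [0.718 0.098 0.22 ]
D [0.712 0.103 0.22 ]
rimS [ 0.455 -0.22   0.12 ]
rimD [ 0.447 -0.221  0.12 ]
scene 0.82 187 214 154 198 738
scene 0.75 134 171 169 215 1097
scene 0.6 180 218 179 227 1242
side 0.97 353 392 186 240 1550
side 0.74 332 358 155 204 1075
side 0.68 301 327 171 224 1181
```

View pics/c1.png

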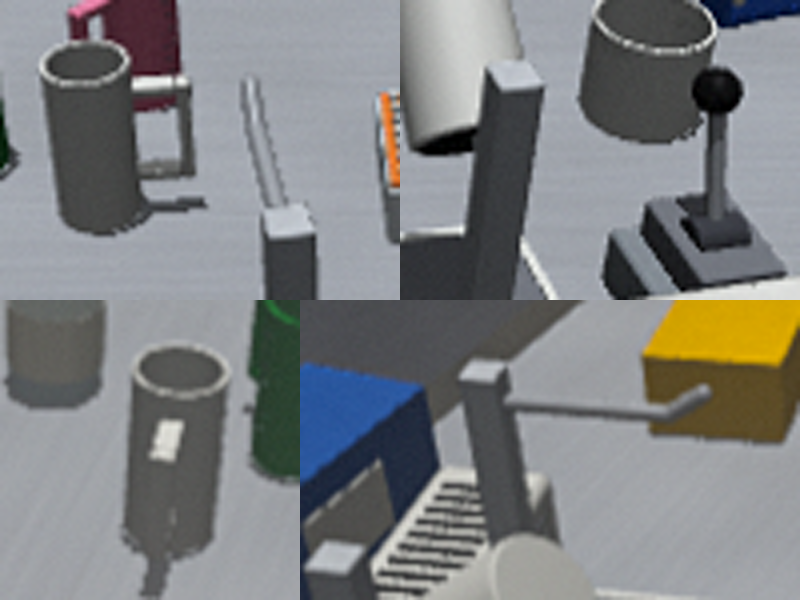

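```bash
python3 - <<'E'
from h import *
S,D=cam('scene'),cam('side')
def rz(a): c,s=np.cos(a),np.sin(a); return np.array([[c,-s,0],[s,c,0],[0,0,1]])
def fit(obs,x0):
    f=lambda p:np.concatenate([proj(C,rz(p[2])@np.array(m)+[p[0],p[1],0])[0]-px for C,px,m in obs])
    s=least_squares(f,x0,loss='soft_l1'); return s.x,f(s.x).reshape(-1,2).round(1).tolist()
P=(0,0,.22);F=(0,.18,.22);T=(-.125,0,.214);B=(-.105,0,.2)
post,e=fit([(S,(242,225.3),P),(D,(166.3,148.2),P),(S,(338.8,214),F),(D,(203*.64,305*.64),F),(S,(232.4,191),T),(D,(220.7,153),T),(D,(212,158.5),B)],[.75,-.07,.2])
print('post',post,np.degrees(post[2]),e)
R=(0,0,.12);H=(0,.067,.102)
jug,e=fit([(S,(191.5,186),R),(D,(315.2,177.5),R),(S,(217,190),H),(D,(310,199.7),H)],[.45,-.22,0]); print('jug',jug,np.degrees(jug[2]),e)
w=lambda p:rz(post[2])@np.array(p)+[post[0],post[1],.02]
print('seat',w((-.06,0,.18)),'tip',w((-.125,0,.194)))
kn,e=tri([(S,(389.5,217.75)),(D,(210*.64,454*.64))]); print('knob',kn,'in post frame',rz(-post[2])@(kn-[post[0],post[1],0]),e)
s=sense(); print(s['joints'],s['tcp_pos'],s['time_s'])
E
```

```text
post [ 0.75183222 -0.07541847  0.20440833] 11.711734604850315 [[0.3, -1.2], [-1.1, -1.0], [-0.2, -1.8], [-0.8, -1.0], [-0.3, -0.3], [-0.1, 0.4], [0.2, -0.1]]
jug [ 0.44758565 -0.22138087  0.10442948] 5.983368201090199 [[-0.3, -1.2], [-0.3, -0.3], [0.4, -0.8], [-0.2, -0.2]]
seat [ 0.69308134 -0.08759774  0.2       ] tip [ 0.62943456 -0.10079195  0.214     ]
knob [0.62446646 0.23544879 0.14207044] in post frame [-0.06161189  0.33024909  0.14207044] 0.30724997523486763
[ 9.00473303e+01  2.20432390e+01  4.55024675e-01 -6.28540785e-04
 -6.84128521e+01 -1.48174642e+01] [0.15929955 0.60435097 0.40474842] 1.4
```

Call:
jog_arm --pt "0 0 0 1" --pt "0 0 0 1" --pt "0 0 0 1" --pt "0 0 0 1" --pt "0 0 0 1" --pt "0 0 0 1" --pt "0 0 0 1" --pt "0 0 0 1" --pt "0 0 0 1" --pt "0 0 0 1" --grip 87

```text
time_s: 2.4
tcp_pos: [0.1593, 0.6044, 0.4048]
ee_rot: [[0.488, -0.873, 0.0], [-0.873, -0.488, 0.0], [-0.0, -0.0, -1.0]]
wrist_force: [-0.1, -0.2, 0.9]
gripper_width: 0.999
gripper_force: 0.0
```

Call:
jog_arm --pt "0 0 0 1" --pt "0 0 0 1" --pt "0 0 0 1" --pt "0 0 0 1" --pt "0 0 0 1" --pt "0 0 0 0.1" --pt "0 -0.8 0 0" --pt "0 -0.9 0 0" --pt "0 -0.9 0 0" --pt "0 -0.9 0 0"

```text
time_s: 3.4
tcp_pos: [0.231, 0.6117, 0.4046]
ee_rot: [[0.104, -0.995, 0.0], [-0.995, -0.104, -0.0], [0.0, -0.0, -1.0]]
wrist_force: [0.4, -0.8, 0.1]
gripper_width: 1.003
gripper_force: 0.0
```

Call:
jog_arm --pt "0.9 -0.32 0 0" --pt "0.95 -0.32 0 0" --pt "0.95 -0.32 0 0" --pt "0.95 -0.32 0 0" --pt "0.95 -0.32 0 0" --pt "0.95 -0.32 0 0" --pt "0.95 -0.32 0 0" --pt "0.95 -0.32 0 0" --pt "0.95 -0.32 0 0" --pt "0.95 -0.32 0 0"

```text
time_s: 4.4
tcp_pos: [0.3131, 0.4289, 0.4048]
ee_rot: [[0.105, -0.994, 0.0], [-0.994, -0.105, 0.0], [-0.0, -0.0, -1.0]]
wrist_force: [0.3, -0.2, -0.1]
gripper_width: 1.003
gripper_force: 0.0
```

Call:
jog_arm --pt "0.95 -0.32 0 0" --pt "0.95 -0.32 0 0" --pt "0.95 -0.32 0 0" --pt "0.95 -0.32 0 0" --pt "0.95 -0.32 0 0" --pt "0.95 -0.32 0 0" --pt "0.95 -0.32 0 0" --pt "0.95 -0.32 0 0" --pt "0.95 -0.32 0 0" --pt "0.95 -0.32 0 0"

```text
time_s: 5.4
tcp_pos: [0.3963, 0.2466, 0.4048]
ee_rot: [[0.105, -0.994, 0.0], [-0.994, -0.105, 0.0], [-0.0, -0.0, -1.0]]
wrist_force: [-0.2, 1.4, -0.5]
gripper_width: 0.999
gripper_force: 0.0
```

Call:
jog_arm --pt "1 0 0 0" --pt "1 0 0 0" --pt "1 0 0 0" --pt "1 0 0 0" --pt "1 0 0 0" --pt "1 0 0 0" --pt "1 0 0 0" --pt "1 0 0 0" --pt "1 0 0 0" --pt "1 0 0 0"

```text
time_s: 6.4
tcp_pos: [0.4166, 0.0477, 0.4048]
ee_rot: [[0.105, -0.994, 0.0], [-0.994, -0.105, 0.0], [-0.0, -0.0, -1.0]]
wrist_force: [-0.6, -0.8, -0.8]
gripper_width: 1.002
gripper_force: 0.0
```

Call:
jog_arm --pt "1 0 0 0" --pt "1 0 0 0" --pt "1 0 0 0" --pt "1 0 0 0" --pt "1 0 0 0" --pt "1 0 0 0" --pt "1 0 0 0" --pt "1 0 0 0" --pt "0 0 0 0" --pt "0 0 0 0"

```text
time_s: 7.4
tcp_pos: [0.4332, -0.1103, 0.4047]
ee_rot: [[0.103, -0.995, -0.0], [-0.995, -0.103, 0.0], [-0.0, 0.0, -1.0]]
wrist_force: [-0.5, 0.6, 0.3]
gripper_width: 0.998
gripper_force: 0.0
```

```bash
python3 - <<'E'
from h import *
s=sense(); print(s['time_s'],s['tcp_pos'],s['joints'],s['ee_rot'].round(3).tolist() if hasattr(s['ee_rot'],'round') else s['ee_rot'])
W=cam('wrist'); im=eyes.capture('wrist').copy()
a=np.linspace(0,2*np.pi,13)[:-1]
def rz(a): c,s=np.cos(a),np.sin(a); return np.array([[c,-s,0],[s,c,0],[0,0,1]])
X=np.c_[.029*np.cos(a),.029*np.sin(a),a*0+.12]; X=np.vstack([X,[[0,.067,.102],[0,.067,.03]]])@rz(.104).T+[.4476,-.2214,0]
P=proj(W,X); print(P.round(1)[[0,3,6,9,12,13]].tolist())
cv2.imwrite('pics/w1raw.png',im)
big=cv2.resize(im,(800,600),interpolation=cv2.INTER_CUBIC)
for p in P: cv2.circle(big,tuple(int(v) for v in p/.64),2,(0,0,255),-1)
cv2.imwrite('pics/w1.png',big)
print([(d['centre'],d['conf']) for d in eyes.spot_in('wrist','tall_jug')])
E
```

```text
7.4 [ 0.43324807 -0.11034533  0.40465774] [ 6.64944329e+00  4.41640725e+00 -2.30988687e+01 -1.52094955e-02
 -6.24907907e+01 -7.05171491e-01] [[0.103, -0.995, -0.0], [-0.995, -0.103, 0.0], [-0.0, 0.0, -1.0]]
[[213.7, 69.4], [245.3, 102.1], [276.7, 69.4], [245.1, 35.2], [245.7, 141.3], [246.6, 137.4]]
[([0.4464, -0.2309, 0.0778], 0.89), ([0.3047, -0.2191, 0.0905], 0.77), ([0.3912, -0.3, 0.0418], 0.67)]
```

View pics/w1.png

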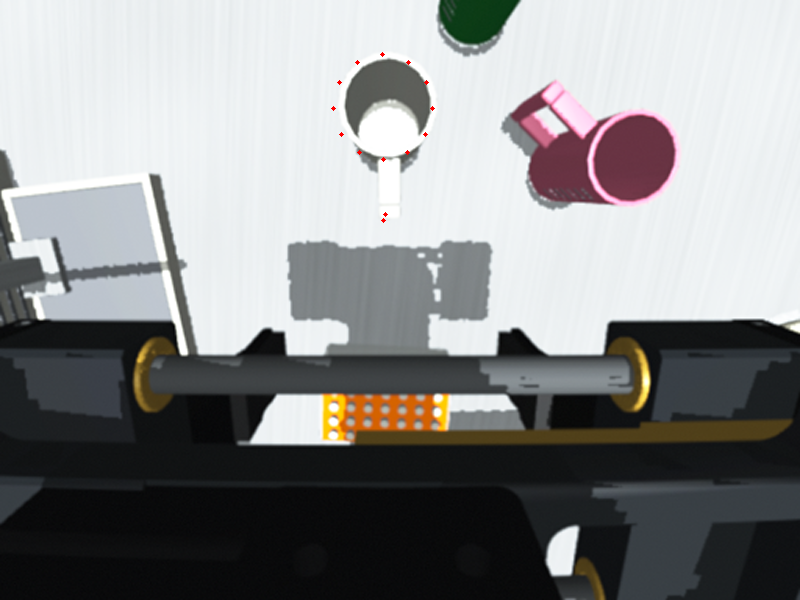

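The wrist view shows the white jug's rim centred at (387,105), 4 px from the prediction, and its handle pointing straight down along tool −x. The tool is aligned, so I'll make a small x correction and descend.

Call:
jog_arm --pt "0.94 0 0 0" --pt "0.94 0 0 0" --pt "0.94 0 0 0" --pt "0.94 0 0 0" --pt "0.94 0 0 0" --pt "0.94 0 0 0" --pt "0 0 0.6 0" --pt "0 0 0.7 0" --pt "0 0 0.7 0" --pt "0 0 0 0"

```text
time_s: 8.5
tcp_pos: [0.4447, -0.2208, 0.3623]
ee_rot: [[0.105, -0.994, -0.005], [-0.994, -0.106, 0.002], [-0.002, 0.005, -1.0]]
wrist_force: [0.5, -0.5, 0.2]
gripper_width: 0.997
gripper_force: 0.0
```

Call:
jog_arm --pt "0 0 0.8 0" --pt "0 0 0.8 0" --pt "0 0 0.8 0" --pt "0 0 0.8 0" --pt "0 0 0.8 0" --pt "0 0 0.5 0" --pt "0 0 0.5 0" --pt "0 0 0 0"

```text
time_s: 9.3
tcp_pos: [0.4453, -0.2217, 0.2638]
ee_rot: [[0.105, -0.994, -0.002], [-0.994, -0.105, 0.0], [-0.001, 0.002, -1.0]]
wrist_force: [0.1, 0.7, 0.1]
gripper_width: 0.999
gripper_force: 0.0
```

Call:
jog_arm --pt "0 0 0 0" --pt "0 0 0 0" --pt "0 0 0 0" --pt "0 0 0 0" --pt "0 0 0 0" --pt "0 0 0 0" --pt "0 0 0 0" --grip 45

```text
time_s: 10.0
tcp_pos: [0.4457, -0.2221, 0.2651]
ee_rot: [[0.105, -0.994, 0.001], [-0.994, -0.105, -0.0], [0.0, -0.001, -1.0]]
wrist_force: [-0.7, -0.0, 1.7]
gripper_width: 0.644
gripper_force: 29.9
```

Call:
jog_arm --pt "0 0 -0.4 0" --pt "0 0 -0.8 0" --pt "0 0 -0.9 0" --pt "0 0 -1 0" --pt "0 0 -1 0" --pt "0 0 -1 0" --pt "0 0 -1 0" --pt "0 0 -0.7 0" --pt "0 0 -0.35 -0.5" --pt "0 0 0 -0.5"

```text
time_s: 11.0
tcp_pos: [0.4453, -0.222, 0.4092]
ee_rot: [[0.186, -0.983, 0.002], [-0.983, -0.186, -0.0], [0.001, -0.002, -1.0]]
wrist_force: [0.4, -0.4, -2.0]
gripper_width: 0.646
gripper_force: 29.9
```

Call:
jog_arm --pt "-0.1 -0.4 0 0" --pt "-0.2 -0.75 0 0" --pt "-0.23 -0.87 0 0" --pt "-0.23 -0.87 0 0" --pt "-0.23 -0.87 0 0" --pt "-0.23 -0.87 0 0" --pt "-0.23 -0.87 0 0" --pt "-0.23 -0.87 0 0" --pt "-0.23 -0.87 0 0" --pt "-0.14 -0.42 0 0"

```text
time_s: 12.0
tcp_pos: [0.5907, -0.1523, 0.4069]
ee_rot: [[0.185, -0.983, -0.001], [-0.983, -0.185, -0.0], [-0.0, 0.001, -1.0]]
wrist_force: [1.1, -0.4, -1.8]
gripper_width: 0.646
gripper_force: 29.9
```

Call:
jog_arm --pt "0 0 0 0" --pt "0 0 0 0"

```text
time_s: 12.2
tcp_pos: [0.5885, -0.1534, 0.4073]
ee_rot: [[0.184, -0.983, -0.001], [-0.983, -0.184, 0.0], [-0.0, 0.001, -1.0]]
wrist_force: [-0.6, 0.2, -1.1]
gripper_width: 0.649
gripper_force: 29.9
```

```bash
cat > chk.py <<'E'
from h import *
import sys
s=sense(); t=s['tcp_pos']; R=s['ee_rot']; print(s['time_s'],t.round(4),np.degrees(np.arctan2(R[1][0],R[0][0])),s['gripper_force'],s['wrist_force'])
S,D=cam('scene'),cam('side')
def rz(a): c,s=np.cos(a),np.sin(a); return np.array([[c,-s,0],[s,c,0],[0,0,1]])
ps=.2044; post=np.array([.7518,-.0754,.02])
jy=np.arctan2(R[1][0],R[0][0])+np.pi/2; jug=np.array([t[0],t[1],t[2]-.2651])
win=jug+rz(jy)@[0,.0435,.064]
print('jug yaw',np.degrees(jy),'window in post frame',rz(-ps)@(win-post))
J=np.array([[x,y,z] for x in(-.007,.007) for y,z in((.029,.035),(.029,.093),(.058,.093),(.058,.035),(.067,.102),(.067,.03))])@rz(jy).T+jug
P=np.array([[x,0,.18] for x in np.linspace(-.02,-.1,5)]+[[-.125,0,.194]])@rz(ps).T+post
a,b=eyes.capture('scene'),eyes.capture('side'); o=[]
for im,C,(x,y,w,h) in((a,S,(160,130,100,100)),(b,D,(150,100,133,133))):
    k=400/w; c=cv2.resize(im[y:y+h,x:x+w],(400,400),interpolation=cv2.INTER_CUBIC); c=cv2.copyMakeBorder(c,0,0,0,0,0)
    for X,col in((J,(0,0,255)),(P,(0,255,0))):
        for p in proj(C,X): cv2.circle(c,tuple(int(v) for v in (p-[x,y])*k),2,col,-1)
    o.append(c)
cv2.imwrite(sys.argv[1],np.hstack(o))
E
python3 chk.py pics/k1.png
```

```text
12.2 [ 0.5885 -0.1534  0.4073] -79.39358075813955 29.929057695413608 [-0.61687583  0.23845761 -1.13145766]
jug yaw 10.606419241860449 window in post frame [-0.17486146  0.00029854  0.18621438]
```

View pics/k1.png

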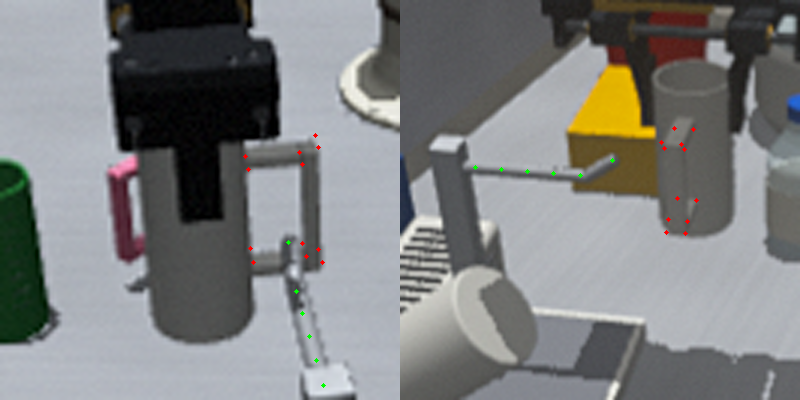

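The scene half shows the handle window (about 250–305, 160–250) around the peg tip at (290,238). The side half shows the jug upright in front of the tip. The overlays agree to within a few millimetres, so I'll thread it on.

Call:
jog_arm --pt "0 -0.3 0 0" --pt "-0.01 -0.6 0 0" --pt "-0.01 -0.6 0 0" --pt "-0.01 -0.6 0 0" --pt "-0.01 -0.6 0 0" --pt "-0.01 -0.6 0 0" --pt "-0.01 -0.6 0 0" --pt "-0.02 -0.6 0 0" --pt "-0.01 -0.6 0 0" --pt "-0.02 -0.65 0 0"

```text
time_s: 13.3
tcp_pos: [0.7025, -0.1299, 0.4072]
ee_rot: [[0.184, -0.983, -0.0], [-0.983, -0.184, -0.0], [-0.0, 0.0, -1.0]]
wrist_force: [-0.4, -0.6, -1.5]
gripper_width: 0.648
gripper_force: 29.9
```

Call:
jog_arm --pt "0 0 0 0" --pt "0 0 0.3 0" --pt "0 0 0.3 0" --pt "0 0 0.3 0" --pt "0 0 0.2 0" --pt "0 0 0 0"

```text
time_s: 13.9
tcp_pos: [0.7008, -0.1303, 0.3848]
ee_rot: [[0.184, -0.983, -0.002], [-0.983, -0.184, 0.0], [-0.0, 0.002, -1.0]]
wrist_force: [-0.3, -0.1, -0.5]
gripper_width: 0.647
gripper_force: 29.9
```

```bash
python3 chk.py pics/k2.png
```

```text
13.9 [ 0.7008 -0.1303  0.3848] -79.41538545431153 29.92891970164626 [-0.27332409 -0.12885245 -0.49528227]
jug yaw 10.58461454568847 window in post frame [-6.02352170e-02  4.52807686e-05  1.63685494e-01]
```

View pics/k2.png

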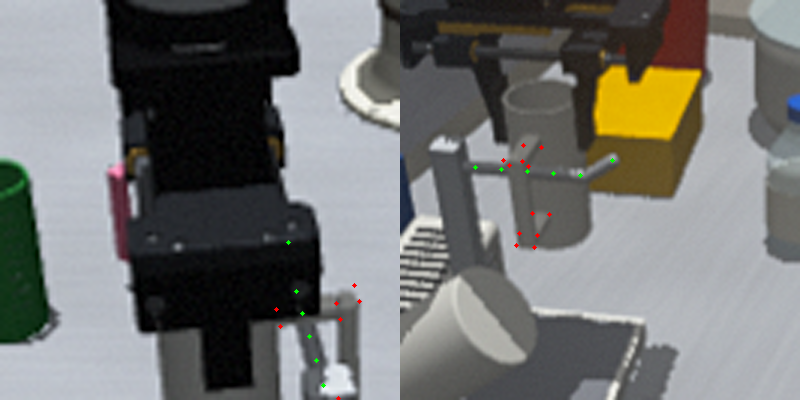

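The peg now runs through the handle window: the strap at (525,175) in the side half crosses in front of it, and the bent tip sticks out at (612,160). I'll lower the jug to seat the upper bar.

Call:
jog_arm --pt "0 0 0.1 0" --pt "0 0 0.1 0" --pt "0 0 0.1 0" --pt "0 0 0 0"

```text
time_s: 14.4
tcp_pos: [0.7011, -0.1302, 0.3793]
ee_rot: [[0.184, -0.983, -0.001], [-0.983, -0.184, 0.0], [-0.0, 0.001, -1.0]]
wrist_force: [-0.5, 0.0, -1.1]
gripper_width: 0.647
gripper_force: 29.9
```

Call:
jog_arm --pt "0 0 0.1 0" --pt "0 0 0 0"

```text
time_s: 14.6
tcp_pos: [0.7011, -0.1302, 0.3774]
ee_rot: [[0.184, -0.983, -0.001], [-0.983, -0.184, 0.0], [-0.0, 0.0, -1.0]]
wrist_force: [-0.1, 0.5, -1.6]
gripper_width: 0.651
gripper_force: 29.9
```

Call:
jog_arm --pt "0 0 0.1 0" --pt "0 0 0 0"

```text
time_s: 14.8
tcp_pos: [0.7011, -0.1302, 0.3768]
ee_rot: [[0.184, -0.983, 0.001], [-0.983, -0.184, -0.0], [0.0, -0.001, -1.0]]
wrist_force: [-1.5, 0.2, 1.4]
gripper_width: 0.646
gripper_force: 30.0
```

Call:
jog_arm --pt "0 0 0.1 0" --pt "0 0 0 0"

```text
time_s: 15.0
tcp_pos: [0.701, -0.1303, 0.3755]
ee_rot: [[0.184, -0.983, 0.002], [-0.983, -0.184, -0.001], [0.001, -0.001, -1.0]]
wrist_force: [-2.3, -0.2, 4.3]
gripper_width: 0.644
gripper_force: 30.0
```

Wrist force rose to +4 N, so the bar is seated. Releasing.

Call:
jog_arm --pt "0 0 0 0" --pt "0 0 0 0" --pt "0 0 0 0" --pt "0 0 0 0" --pt "0 0 0 0" --pt "0 0 0 0" --pt "0 0 0 0" --pt "0 0 0 0" --grip 87

```text
time_s: 15.8
tcp_pos: [0.7012, -0.1302, 0.3738]
ee_rot: [[0.184, -0.983, 0.0], [-0.983, -0.184, -0.0], [0.0, -0.0, -1.0]]
wrist_force: [0.2, -0.4, -0.5]
gripper_width: 1.0
gripper_force: 0.0
```

Call:
jog_arm --pt "0 0 -0.4 0" --pt "0 0 -0.7 0" --pt "0 0 -0.8 0" --pt "0 0 -0.8 0" --pt "0 0 -0.8 0" --pt "0 0 -0.8 0" --pt "0 0 -0.8 0" --pt "0 0 0 0"

```text
time_s: 16.6
tcp_pos: [0.701, -0.1304, 0.4805]
ee_rot: [[0.184, -0.983, 0.008], [-0.983, -0.184, -0.001], [0.003, -0.007, -1.0]]
wrist_force: [0.5, -0.3, 0.6]
gripper_width: 1.001
gripper_force: 0.0
```

```bash
python3 chk.py pics/k3.png
```

```text
16.6 [ 0.701  -0.1304  0.4805] -79.3910533602132 0.0 [ 0.52858968 -0.29828306  0.62987563]
jug yaw 10.608946639786799 window in post frame [-6.00339870e-02 -8.18961435e-05  2.59417175e-01]
```

View pics/k3.png

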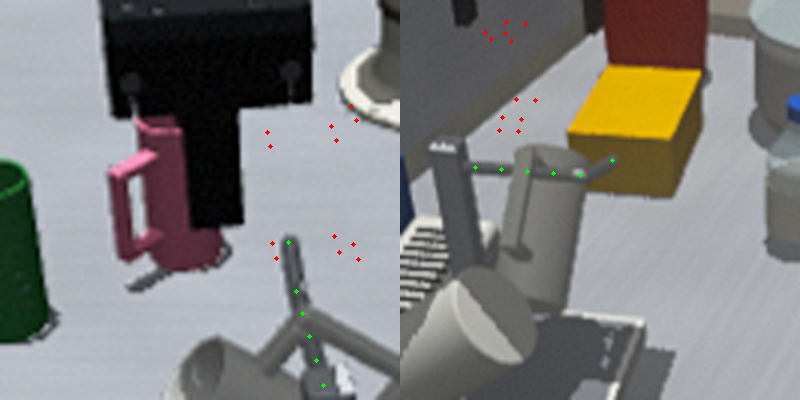

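The jug hangs tilted on the level part of the peg (bar at (305,315) in the scene half, body at (545,225) in the side half), clear of the gripper. Now the switch: close the fingers, then travel high to in front of the knob.

Call:
jog_arm --pt "-0.6 0.11 0 0" --pt "-0.97 0.19 0 0" --pt "-0.97 0.19 0 0" --pt "-0.97 0.19 0 0" --pt "-0.97 0.19 0 0" --pt "-0.97 0.19 0 0" --pt "-0.97 0.19 0 0" --pt "-0.97 0.19 0 0" --pt "-0.97 0.19 0 0" --pt "-0.97 0.19 0 0" --grip 0

```text
time_s: 17.7
tcp_pos: [0.6301, 0.0482, 0.4759]
ee_rot: [[0.185, -0.983, 0.0], [-0.983, -0.185, 0.0], [-0.0, -0.0, -1.0]]
wrist_force: [0.5, -0.0, -0.1]
gripper_width: 0.174
gripper_force: 0.0
```

Call:
jog_arm --pt "-0.97 0.19 0 0" --pt "-0.97 0.19 0 0" --pt "-0.97 0.19 0 0" --pt "-0.97 0.19 0 0" --pt "-0.97 0.19 0 0" --pt "-0.97 0.19 0 0" --pt "-0.97 0.19 0 0" --pt "-0.97 0.19 0 0" --pt "-0.97 0.19 0 0" --pt "-0.55 0.07 0 0"

```text
time_s: 18.7
tcp_pos: [0.5606, 0.2242, 0.4759]
ee_rot: [[0.186, -0.983, 0.0], [-0.983, -0.186, 0.0], [-0.0, -0.0, -1.0]]
wrist_force: [0.2, -0.5, 0.5]
gripper_width: 0.008
gripper_force: 0.0
```

Call:
jog_arm --pt "0 0 0.5 0" --pt "0 0 0.8 0" --pt "0 0 0.8 0" --pt "0 0 0.8 0" --pt "0 0 0.8 0" --pt "0 0 0.8 0" --pt "0 0 0.8 0" --pt "0 0 0.8 0" --pt "0 0 0 0"

```text
time_s: 19.6
tcp_pos: [0.5613, 0.2213, 0.3505]
ee_rot: [[0.183, -0.983, -0.006], [-0.983, -0.183, -0.003], [0.002, 0.006, -1.0]]
wrist_force: [-0.1, -0.6, 0.2]
gripper_width: 0.007
gripper_force: 0.0
```

```bash
cat > kn.py <<'E'
from h import *
import sys
S,D=cam('scene'),cam('side')
ps=.2044; c,s_=np.cos(ps),np.sin(ps); Q=np.array([[c,s_,0],[-s_,c,0],[0,0,1]]); post=np.array([.7518,-.0754,0])
s=sense(); print(s['time_s'],'grasp pt in post frame',Q@(s['tcp_pos']-np.array([0,0,.1635])-post),s['wrist_force'])
a,b=eyes.capture('scene'),eyes.capture('side'); o=[]
def crop(im,x,y,w): return cv2.resize(im[y:y+w,x:x+w],(400,400),interpolation=cv2.INTER_CUBIC)
cv2.imwrite(sys.argv[1],np.hstack([crop(a,320,140,120),crop(b,80,210,130)]))
for n in('scene','side'): print([((Q@(np.array(d['centre'])-post)).round(3),d['conf']) for d in eyes.spot_in(n,'switch_tip')])
E
python3 kn.py pics/n1.png
```

```text
19.6 grasp pt in post frame [-0.12632545  0.32923855  0.18701033] [-0.14484665 -0.55525208  0.23914045]
[(array([-0.051,  0.326,  0.127]), 0.82), (array([-0.208,  0.376,  0.051]), 0.35)]
[(array([-0.06 ,  0.335,  0.143]), 0.52)]
```

View pics/n1.png

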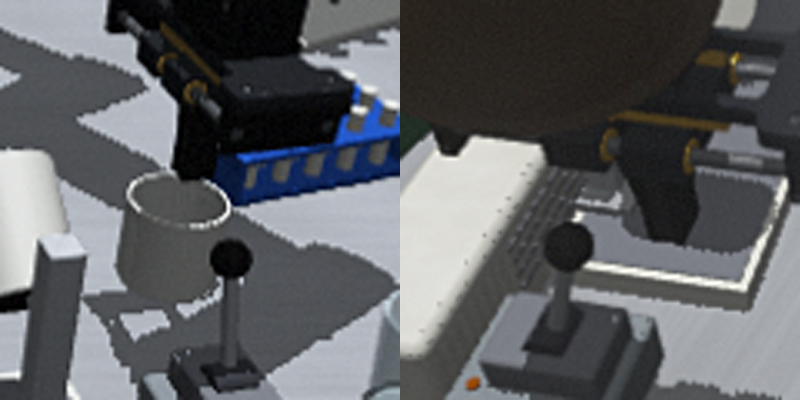

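The closed fingertips are in front of the knob, at (195,180) against the knob at (232,258) in the scene half, and laterally aligned in the post frame (0.329 against 0.330). Lowering and pushing.

Call:
jog_arm --pt "0 0 0.7 0" --pt "0 0 0.8 0" --pt "0 0 0.8 0" --pt "0 0 0 0" --pt "0 0 0 0" --pt "-0.01 -0.4 0 0" --pt "-0.01 -0.5 0 0" --pt "-0.01 -0.5 0 0" --pt "-0.01 -0.5 0 0" --pt "0 0 0 0"

```text
time_s: 20.8
tcp_pos: [0.6006, 0.2304, 0.3075]
ee_rot: [[0.183, -0.983, 0.001], [-0.983, -0.183, 0.0], [-0.0, -0.001, -1.0]]
wrist_force: [-0.0, -0.0, -0.1]
gripper_width: 0.008
gripper_force: 0.0
```

Call:
jog_arm --pt "-0.01 -0.4 0 0" --pt "-0.01 -0.5 0 0" --pt "-0.01 -0.5 0 0" --pt "-0.01 -0.5 0 0" --pt "-0.01 -0.5 0 0" --pt "-0.01 -0.4 0 0" --pt "0 0 0 0"

```text
time_s: 21.5
tcp_pos: [0.655, 0.2418, 0.307]
ee_rot: [[0.183, -0.983, 0.0], [-0.983, -0.183, 0.0], [0.0, -0.0, -1.0]]
wrist_force: [-1.0, 1.0, 0.3]
gripper_width: 0.007
gripper_force: 0.0
```

```bash
python3 kn.py pics/n2.png
```

```text
21.5 grasp pt in post frame [-0.03035336  0.33022311  0.14352984] [-1.0472398   0.98640783  0.26809836]
[(array([-0.008,  0.327,  0.141]), 0.63)]
[(array([-0.022,  0.334,  0.107]), 0.71)]
```

View pics/n2.png

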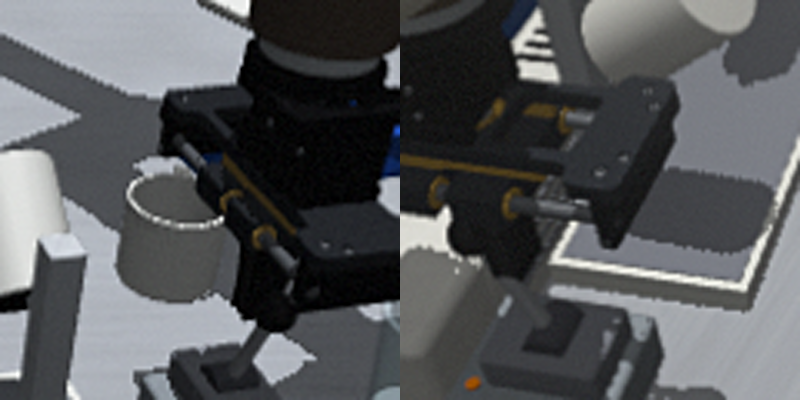

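The lever now leans away from the robot, with the knob against the fingers at (280,312) in the scene half. I'll continue to the stop in small steps.

Call:
jog_arm --pt "0 -0.2 0 0" --pt "0 -0.2 0 0" --pt "0 0 0 0"

```text
time_s: 22.0
tcp_pos: [0.6622, 0.2432, 0.3077]
ee_rot: [[0.184, -0.983, 0.0], [-0.983, -0.184, 0.0], [-0.0, -0.0, -1.0]]
wrist_force: [0.5, -0.0, -0.0]
gripper_width: 0.009
gripper_force: 0.0
```

Call:
jog_arm --pt "0 -0.1 0 0" --pt "0 -0.1 0 0" --pt "0 0 0 0"

```text
time_s: 22.3
tcp_pos: [0.6659, 0.2439, 0.3076]
ee_rot: [[0.184, -0.983, -0.0], [-0.983, -0.184, -0.0], [0.0, 0.0, -1.0]]
wrist_force: [-0.5, -0.2, -0.3]
gripper_width: 0.005
gripper_force: 0.2
```

Call:
jog_arm --pt "0 -0.1 0 0" --pt "0 0 0 0"

```text
time_s: 22.5
tcp_pos: [0.6679, 0.2442, 0.3077]
ee_rot: [[0.184, -0.983, 0.0], [-0.983, -0.184, -0.0], [0.0, -0.0, -1.0]]
wrist_force: [0.5, -0.4, -0.7]
gripper_width: 0.008
gripper_force: 0.2
```

Not at the stop yet.

Call:
jog_arm --pt "0 -0.1 0 0" --pt "0 -0.1 0 0" --pt "0 0 0 0"

```text
time_s: 22.8
tcp_pos: [0.6698, 0.2447, 0.3076]
ee_rot: [[0.184, -0.983, -0.008], [-0.983, -0.184, -0.003], [0.001, 0.008, -1.0]]
wrist_force: [-10.4, -0.7, 2.9]
gripper_width: 0.004
gripper_force: 4.7
```

Call:
jog_arm --pt "0 -0.1 0 0" --pt "0 -0.1 0 0" --pt "0 0 0 0"

```text
time_s: 23.1
tcp_pos: [0.6716, 0.2452, 0.3075]
ee_rot: [[0.184, -0.983, -0.016], [-0.983, -0.184, -0.006], [0.003, 0.017, -1.0]]
wrist_force: [-18.5, 0.2, 8.9]
gripper_width: 0.003
gripper_force: 9.2
```

Call:
jog_arm --pt "0 -0.1 0 0" --pt "0 -0.1 0 0" --pt "0 0 0 0"

```text
time_s: 23.4
tcp_pos: [0.6733, 0.2457, 0.3074]
ee_rot: [[0.184, -0.983, -0.024], [-0.983, -0.184, -0.008], [0.004, 0.025, -1.0]]
wrist_force: [-28.0, -1.8, 13.9]
gripper_width: 0.002
gripper_force: 13.7
```

The lever is firmly at its stop (28 N). Backing off, then up.

Call:
jog_arm --pt "0 0.4 0 0" --pt "0 0.8 0 0" --pt "0 0.9 0 0" --pt "0 0.9 0 0" --pt "0 0 -0.6 0" --pt "0 0 -0.9 0" --pt "0 0 -0.9 0" --pt "0 0 -0.9 0" --pt "0 0 -0.9 0" --pt "0 0 -0.9 0"

```text
time_s: 24.4
tcp_pos: [0.6214, 0.2355, 0.412]
ee_rot: [[0.184, -0.983, 0.003], [-0.983, -0.184, 0.001], [-0.001, -0.003, -1.0]]
wrist_force: [0.6, 0.6, -0.1]
gripper_width: 0.006
gripper_force: 0.0
```

Call:
jog_arm --pt "0 0.9 -0.5 0" --pt "0 0.9 0 0" --pt "0 0.9 0 0" --pt "0 0.9 0 0" --pt "0 0.9 0 0" --pt "0 0.9 0 0" --pt "0 0.5 0 0" --pt "0 0 0 0"

```text
time_s: 25.2
tcp_pos: [0.5043, 0.2137, 0.4212]
ee_rot: [[0.185, -0.983, 0.002], [-0.983, -0.185, 0.001], [-0.001, -0.003, -1.0]]
wrist_force: [-0.6, -0.7, 1.2]
gripper_width: 0.003
gripper_force: 0.0
```

```bash
python3 - <<'E'
from h import *
S,D=cam('scene'),cam('side'); s=sense(); print(s['time_s'],s['tcp_pos'],s['wrist_force'])
ps=.2044; c,q=np.cos(ps),np.sin(ps); R=np.array([[c,-q,0],[q,c,0],[0,0,1]]); post=np.array([.7518,-.0754,0])
a,b=eyes.capture('scene'),eyes.capture('side'); o=[]
def crop(im,C,x,y,w):
    v=cv2.resize(im[y:y+w,x:x+w],(400,400),interpolation=cv2.INTER_CUBIC)
    for p in proj(C,R@np.array([.0079,.3302,.1366])+post): cv2.circle(v,tuple(int(t) for t in (p-[x,y])*400/w),3,(0,255,0),-1)
    return v
cv2.imwrite('pics/f.png',np.hstack([crop(a,S,190,130,230),crop(b,D,80,110,230)]))
E
```

```text
25.2 [0.50432959 0.21365787 0.42116612] [-0.55014959 -0.71134102  1.23743802]
```

View pics/f.png

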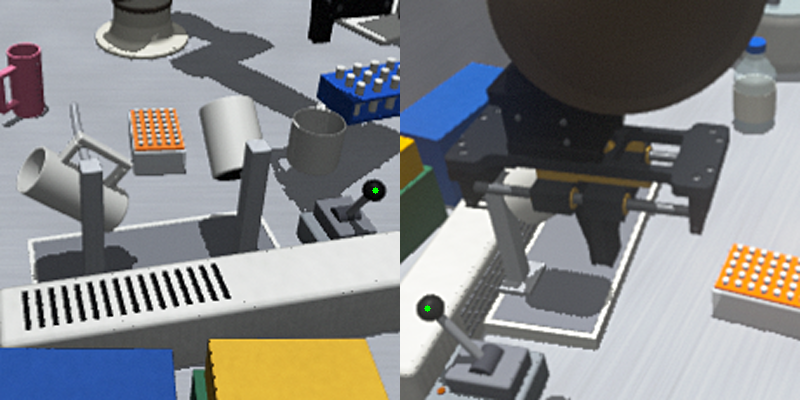

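The jug hangs on the peg at (85,165). The switch leans fully away, with the knob at the predicted "on" point (375,190). The bystanders haven't moved and the arm is clear.

```bash
python3 -c "
from station import r; print(r.finish_job())"
```

```text
the job is handed in; nothing more can be done
None
```

The white jug hangs freely on the bare peg, the blower switch is pushed fully over to its stop, and the job was handed in at about 25 s with the arm clear of everything; no verdict came back.

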